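# Press a bush home with the bench quick clamp

### The arm

A 7-joint arm with a two-finger parallel gripper is mounted at the origin on the work surface. World frame = base frame: x ahead of the robot, y to its left, z up, the work surface at z = 0. Lengths are in m, angles in rad, forces in N, time in s.
With the tool pointing down it reaches from about 0.425 to 0.875 m from the base axis. Payload 4.7 kg.
Tool frame: the origin (TCP) lies at the very end of the fingers, on their centre line; the grasp point (between the pads) lies 19 mm behind it; z points along the fingers, y is the line along which they close (so a half turn about z gives the same grasp; the last joint's range is limited). The gripper opens to 87 mm and grips with 3 to 60 N. Pads are 19 mm wide; open, the fingers measure 117 mm over their backs; the gripper's body (75 mm by 190 mm) begins 51 mm behind the grasp point.
Start: joints at [1.319, 0.321, -0.07, 1.45, 0.023, 1.371, -0.057], TCP at [0.171, -0.627, 0.223] pointing down, gripper open.
Joint ranges: [-2.86, 2.86], [-0.3, 2.09], [-1.38, 1.24], [0.06, 2.45], [-1.56, 4.7], [0.09, 2.05], [-2.69, 2.69]. Speed limits (rad/s): [2.57, 2.57, 3.14, 3.14, 3.14, 3.14, 3.14].

### API

Orientations are given as a rotation vector (axis times angle).
In Python, from bench import ctrl, get_image, job gives the robot as it stands.
- The arm moves only by the shell command python3 -m crank 'ROWS' [FORCE]. ROWS is JSON, a list that holds one entry, the list of rows, each a list of 5 numbers: the shift along the tool's x, y, z in mm, then the turn about the tool's z in rad, then the closure, from -1 (fully open) to 1 (shut), so that 0 is half open. A call has 1 to 10 rows; each row shifts and turns the commanded pose from where the row before left it, along the tool's axes as they then stand; what a row does not reach is not made up. A row lasts 1/12 s, in which the tool goes at most 41.7 mm and 7.16 degrees, less where a joint would pass 70% of its speed; a pose out of reach is approached as far as the arm can. A call with a gripper value outside its range is refused whole. The fingers move at their own pace and stop on an object; FORCE is the grip in N (left out, the last holds). Time passes only in rows, so rows that do not move let the fingers close. It gives the time, the measured TCP pose, the force, the opening and the grip force at its end, in the units of the state.
- ctrl.get_state(): the state, without advancing time (a new reading comes with each control period).
- get_image(name): name is "scene" or "top" or "wrist"; returns a dict with "pixels" (480x640x3 uint8, red, green, blue), "fx", "fy", "cx", "cy" (pixels), "T" (4x4, takes a point from camera to world coordinates); the wrist camera has in their place "T_tool_cam" (4x4, takes a point from camera to tool coordinates, whose origin is the TCP and whose axes are the flange's). Camera axes: x right, y down, z forward; pixel columns grow to the right and rows downward; lengths in m; the calibration is good to about 2 mm. A picture is of the moment at which its call begins: read the wrist's pose just before it. There is no depth.
- job.close_job(): hands the job in; it is judged then, once.
The state is a dict: "time": time; "joint_positions": joint angles; "qd": joint speeds; "joint_torque": joint torques, N m; "position": TCP position; "tool_rot": TCP orientation; "ft_force": force on the tool from outside, world axes, zero at the start; "torque": the same for the moment, N m; "grip_width": opening from 0.0 (shut) to 1.0 (fully open); "grip_force": force on a finger pad.
Only numpy, scipy, OpenCV 4.12 (cv2) and the standard library are available. Lean on these libraries where they do the work, as an engineer would, in place of code of your own. Each camera call takes 0.05 s, during which the arm holds its last target. There are 200 camera calls.

### The job

A bronze bush has been started in the steel block that sits in the bench quick clamp. Squeeze the clamp's sprung trigger towards its grip again and again to walk the jaw up to the bush and press it fully home, its flange flush on the block, squeezing no harder than it needs (never more than about 25 N from the jaw on the bush). Then press the release tab and hold it until the jaw has slid all the way back, and let go; move the jaw only by trigger and tab, and leave the block and the things around the clamp where they are.

Things in the scene. Friction and masses are not known exactly. Their poses are not given: they have to be found in the camera images.
- clamp: grey quick clamp bolted to the bench (fixed), bed 318 x 96 x 10 mm. Origin: at bench height under the trigger's pivot; +x along the bar in the pressing direction, z up. Along x in mm: release tab at -92, grip -34 to -20, trigger, jaw from 50, block 121 to 181, anvil to 195 (90 high). Two side plates (16 to 21 to either side, x -72 to 28) reach 108 mm above the bench
- grip_top (a point): centre of the top of the clamp's fixed grip, a black upright slab 14 mm thick along the bar and 26 wide, 165 mm above the bench, 27 mm behind the pivot; it cannot move, so the finger behind it (its back is 7 mm behind this point) must not be driven against it: let only the finger on the trigger travel
- trigger (a joint): angle of the steel trigger lever in rad: 0 at rest (leaning to the clamp's +x), 0.38 fully squeezed to the grip. Pivot 95 mm above the bench. It springs back when let go (4 N at the tip at rest, 6 N squeezed). A full squeeze moves the jaw about 14 mm, of which the ratchet (6 mm teeth) keeps 12; cut short, it keeps 6 or nothing. Pressing the bush takes 10 to 15 N at the tip
- trigger_tip (a point): centre of the round bar (14 mm thick, 26 wide) at the trigger's end, about 150 mm above the bench, 55 mm from the pivot: at rest 14 mm ahead (clamp +x) of the pivot, squeezed 7 mm behind it. Grip and trigger together measure 55 mm at rest, 34 mm squeezed. With the jaw stalled on the home bush, 15 N here give some 10 N at the jaw, 25 N some 21 N; a quick squeeze strikes up to 10 N harder
- bar (a joint): travel of the toothed bar with the jaw in m: 0 fully back, growing towards the bush, at most 0.065; about 0.051 when the jaw is on the home bush. A light spring (3 N) draws it back while the tab is down and the trigger is at rest
- jaw: steel jaw plate 40 mm wide, 12 thick, its top 73 mm above the bench, with a round black rubber pad 34 mm across, on the end of the toothed bar (12 mm wide). Its frame is the clamp's, moved along +x by joint bar
- jaw_face (a point): centre of the face of the jaw's pad, 45 mm above the bench
- tab (a joint): travel of the release tab in m: 0 up, 0.008 fully down; springs up by itself. It frees the jaw from about 0.003 on; it takes 3 to 7 N to press and meets a hard stop at the end. It bobs by itself while the jaw is walked
- tab_top (a point): centre of the top of the tab's black thumb plate (22 mm along the bar, 30 mm across), 125 mm above the bench, facing up, behind the grip; press straight down
- block: loose steel block 60 x 56 x 72 mm, 0.9 kg, lying in the clamp's nest against the anvil, 10 mm above the bench; origin: centre of its underside, axes like the clamp's
- bush (a joint): how far the bush has gone into the block in m: 0 as built (flange 14 mm off the block), 0.014 fully home with the flange flush. It starts somewhere from 0 to 0.006, and is tight: it moves at about 6 N and stays where it is left
- bush_head: bronze bush with its flange, a disc 36 mm across and 5 thick, facing the jaw; its frame is the block's, moved along +x by joint bush
- bush_face (a point): centre of the flange's outer face, 45 mm above the bench
- oilcan: blue oil can, 76 mm across, 160 high, with a thin spout; origin under its centre. Bystander
- spanner: steel spanner, 200 mm long, lying flat; origin under its middle. Bystander
- tray: blue open tray 200 x 140 x 55 mm; origin under its centre. Bystander
- collar: round steel collar 52 mm across, 22 high; origin under its centre. Bystander
Things that resemble listed ones, but are neither listed nor needed, are in the scene too. What is meant by the block is not pink or red, and is the larger of those in its own colour.

How it is judged:
On the way, in this order (a step that is already met when the one before it is completed fails the run):
1. the jaw has been walked onto the bush and bears on it (contact force between jaw and bush_head above 3 N and value of joint bush below 0.0115 m).
2. the bush is fully home (value of joint bush above 0.0125 m), for 0.2 s.
3. the jaw has been let off and slid all the way back (value of joint bar below 0.004 m), for 0.2 s.
At the end, for the whole second after the job is handed in: The bush is home in the block (flange within 1.5 mm of flush), the jaw is back (within 4 mm of its stop), trigger and tab are let go and up at rest, and the block lies at rest in the nest within 10 mm of where it was (value of joint bush above 0.0125 m and value of joint bar below 0.004 m and value of joint trigger below 0.06 rad and value of joint tab below 0.002 m and distance of block from where it was at the start of the episode below 0.01 m and linear speed of block below 0.02 m/s); the robot touches nothing.
It fails at once if the jaw bore on the bush with more than 25 N (contact force between jaw and bush_head above 25 N).
It fails at once if the jaw or its bar was pushed by the fingers (contact force between the fingers and jaw above 3 N).
It fails at once if the bush was pushed by the fingers (contact force between the fingers and bush_head above 3 N).
It fails at once if the block was shifted out of its place (distance of block from where it was at the start of the episode above 0.012 m).
It fails at once if a bystander was disturbed (distance of any of oilcan, spanner, tray, collar from where it was at the start of the episode above 0.02 m).
It also fails if it takes over 48 s, if anything falls off the work surface, if the arm or the gripper's body presses on something with over 40 N, if the wrist force passes 120 N, or if a joint passes its speed limit or range.

## Working session

There is one attempt and no reset: what is moved stays moved. The work goes in short steps, Python scripts to look and compute and a shell command to move; the robot and the scene stay as the last step left them, time stands still between calls to the robot, and variables do not carry over. Pictures are saved under pics/ and viewed, at most 12 in all, crops included, and the job is handed in when it is done.

```bash
mkdir -p pics; ls
python3 - <<'E'
from bench import ctrl,get_image
import cv2,numpy as np
s=ctrl.get_state();print(s['time'],s['position'],s['tool_rot'],s['grip_width'])
for n in('scene','top'):
    d=get_image(n);cv2.imwrite(f'pics/{n}0.png',d['pixels'][:,:,::-1]);np.save(f'pics/{n}0.npy',d,allow_pickle=True);print(n,d['fx'],d['cx'],d['cy'],d['T'].round(3).tolist())
E
```

```text
pics
0.0 [ 0.17051188 -0.62665858  0.22146293] [-3.11201598e+00 -4.16069481e-01  6.58288030e-04] 0.9992351021016076
scene 434.32120824373027 323.81479519227963 237.8936112829025 [[0.815, 0.396, -0.423, 1.01], [0.579, -0.53, 0.619, -0.686], [0.021, -0.75, -0.661, 0.826], [0.0, 0.0, 0.0, 1.0]]
top 556.9268677171236 312.7415825474079 242.44050031024895 [[-0.011, -0.99, 0.139, 0.343], [-1.0, 0.011, -0.0, -0.016], [-0.001, -0.139, -0.99, 1.454], [0.0, 0.0, 0.0, 1.0]]
```

View pics/scene0.png

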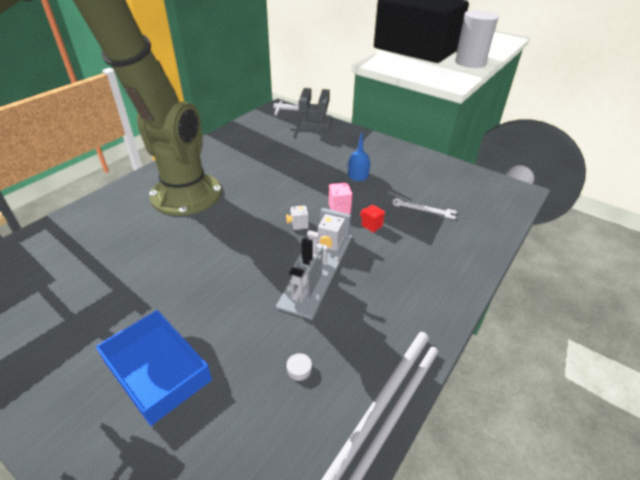

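View pics/top0.png

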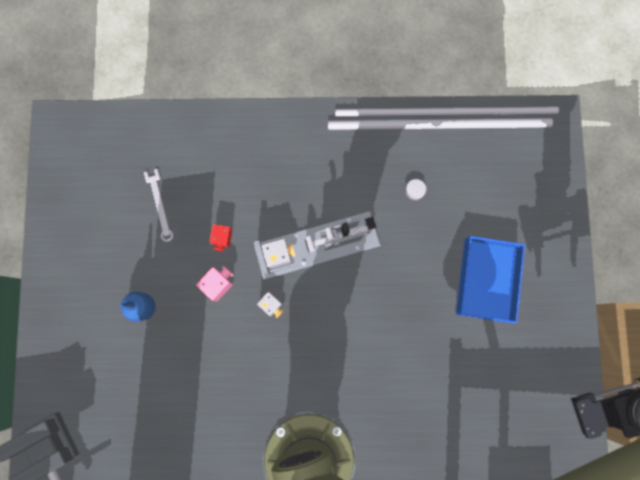

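The top view shows four block-like things: a grey block in the clamp at (274,253), a smaller grey one at (269,303), a pink one at (213,284) and a red one at (220,236). I choose the larger grey one in the clamp. In the same view the tab is near (370,223) and the grip near (345,230). I'll check the choice in one crop.

```bash
cat > h.py <<'E'
import numpy as np,cv2
def load(n): return np.load(f'pics/{n}.npy',allow_pickle=True).item()
def ray(d,u,v,T=None):
    T=d['T'] if T is None else T
    r=T[:3,:3]@np.array([(u-d['cx'])/d['fx'],(v-d['cy'])/d['fy'],1]);return T[:3,3],r
def plane(d,u,v,z,T=None):
    o,r=ray(d,u,v,T);return o+r*(z-o[2])/r[2]
def two(d1,p1,d2,p2,T1=None,T2=None):
    A=[];b=[]
    for d,p,T in((d1,p1,T1),(d2,p2,T2)):
        o,r=ray(d,*p,T);r=r/np.linalg.norm(r);P=np.eye(3)-np.outer(r,r);A.append(P);b.append(P@o)
    return np.linalg.lstsq(np.vstack(A),np.hstack(b),rcond=None)[0]
def proj(d,X,T=None):
    T=d['T'] if T is None else T
    q=T[:3,:3].T@(np.asarray(X)-T[:3,3]);return q[:2]/q[2]*d['fx']+[d['cx'],d['cy']]
E
python3 - <<'E'
from h import *
a=load('top0')['pixels'][195:295,240:400,::-1];b=load('scene0')['pixels'][190:320,260:370,::-1]
a=cv2.resize(a,None,fx=5,fy=5,interpolation=cv2.INTER_CUBIC)[:, :800];cv2.imwrite('pics/c1.png',a)
b=cv2.resize(b,None,fx=4.6,fy=4.6,interpolation=cv2.INTER_CUBIC);cv2.imwrite('pics/c2.png',b)
E
```

```text
(no output)
```

View pics/c1.png

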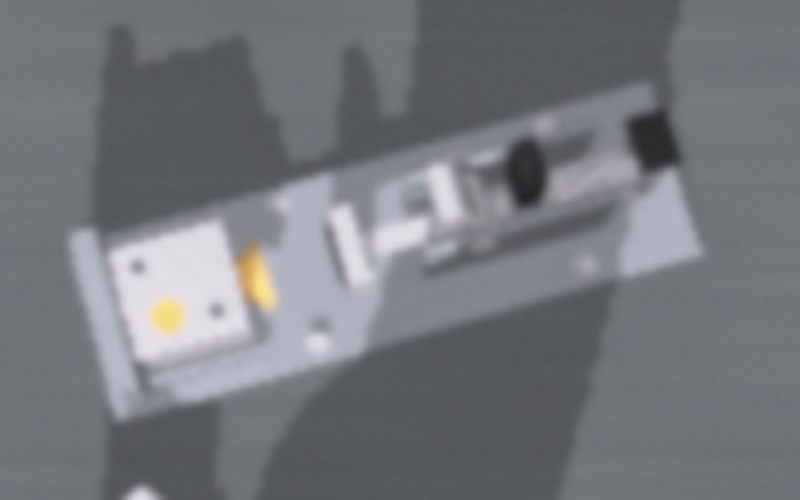

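View pics/c2.png

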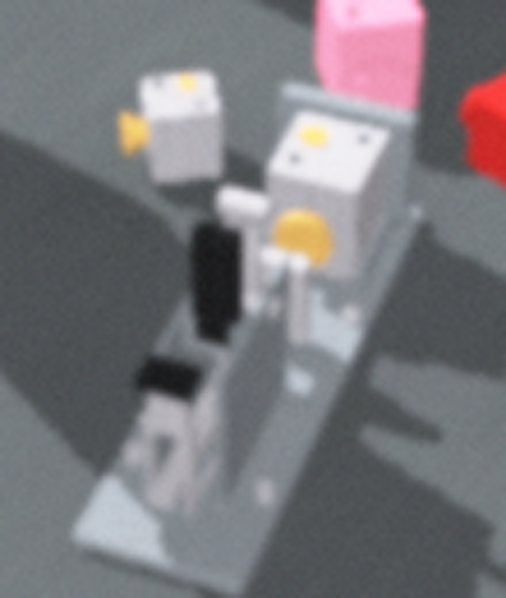

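The crops confirm the bronze flange in the larger grey block in the clamp. In crop 1 the tab is at (653,138), the grip top at (527,172), the trigger bar at (445,195), and the bed corners at (655,85), (703,253) and (120,418).

Run:
```python
from h import *
from scipy.spatial.transform import Rotation as R
d=load('top0');s=load('scene0')
f=lambda u,v:(240+u/5,195+v/5)
g=lambda u,v:(260+u/4.6,190+v/4.6)
c=[plane(d,*f(*p),.01)[:2] for p in((655,85),(703,253),(120,418))]
print('corners',np.round(c,4))
e=c[2]-c[1];print('len',np.linalg.norm(e),np.linalg.norm(c[0]-c[1]),'ang',np.degrees(np.arctan2(e[1],e[0])))
ex=e/np.linalg.norm(e);O=(c[0]+c[1])/2+ex*.123
th=np.arctan2(ex[1],ex[0]);print('O',O,th)
for n,p,z,x in(('tab',(653,138),.125,-.092),('grip',(527,165),.165,-.027),('trig',(445,185),.156,.014)):
    P=plane(d,*f(*p),z);print(n,P,'O from it',P[:2]-ex*x, 'pred',O+ex*x)
print('tab scene',plane(s,*g(170,375),.125),'trig scene',plane(s,*g(243,200),.155))
ct=[g(75,538),g(242,592)];c2=[plane(s,*p,.01)[:2] for p in ct];print('scene corners',c2)
from bench import ctrl
st=ctrl.get_state();print(R.from_rotvec(st['tool_rot']).as_matrix().round(3))
```

```text
corners [[ 0.6245 -0.1711]
 [ 0.5349 -0.1939]
 [ 0.4519  0.1109]]
len 0.31591666070690155 0.09252873590042104 ang 105.23536363967266
O [ 0.54737968 -0.06385766] 1.8367035850458113
tab [ 0.57599096 -0.15716455  0.125     ] O from it [ 0.55181476 -0.06839794] pred [ 0.57155587 -0.15262427]
grip [ 0.55677601 -0.09352505  0.165     ] O from it [ 0.54968082 -0.06747398] pred [ 0.55447486 -0.08990873]
trig [ 0.5491386  -0.05520164  0.156     ] O from it [ 0.55281758 -0.0687096 ] pred [ 0.54370069 -0.05034969]
tab scene [ 0.57883689 -0.1580786   0.125     ] trig scene [ 0.55027372 -0.05996191  0.155     ]
scene corners [array([ 0.5413633 , -0.19414384]), array([ 0.63246801, -0.1707273 ])]
[[ 0.965  0.263 -0.001]
 [ 0.263 -0.965  0.002]
 [-0.    -0.002 -1.   ]]
```

```bash
python3 -m crank '[[[25,-20,-3,0,-1],[25,-21,-3,0,-1],[26,-21,-3,0,-1],[26,-21,-3,0,-1],[26,-21,-3,0,-1],[26,-21,-3,0,-1],[26,-21,-3,0,-1],[26,-21,-3,0,-1],[26,-21,-3,0,-1],[26,-21,-3,0,-1]]]' 16
python3 -m crank '[[[26,-21,0,0,-1],[26,-21,0,0,-1],[26,-21,0,0,-1],[26,-21,0,0,-1],[26,-21,0,0,-1],[26,-21,0,0,-1],[26,-21,0,0,-1],[26,-22,0,0,-1],[25,-21,0,0,-1],[0,0,0,0,-1]]]'
python3 - <<'E'
from bench import ctrl,get_image
from h import *
from scipy.spatial.transform import Rotation as R
s=ctrl.get_state();d=get_image('wrist');M=np.eye(4);M[:3,:3]=R.from_rotvec(s['tool_rot']).as_matrix();M[:3,3]=s['position']
d['T']=M@d['T_tool_cam'];np.save('pics/w1.npy',d,allow_pickle=True);cv2.imwrite('pics/w1.png',d['pixels'][:,:,::-1])
print(s['time'],s['position'],M[:3,:3].round(3).tolist(),d['T_tool_cam'].round(3).tolist())
E
```

```text
time: 0.93
position: [0.3653, -0.3561, 0.2524]
tool_rot: [-3.114, -0.416, 0.001]
ft_force: [-0.1, -0.1, 0.5]
grip_width: 1.001
grip_force: 0.0
time: 1.77
position: [0.5424, -0.1049, 0.2523]
tool_rot: [-3.107, -0.432, -0.004]
ft_force: [-0.6, 0.6, 0.8]
grip_width: 1.001
grip_force: 0.0
1.7667 [ 0.54239655 -0.10490711  0.25234554] [[0.962, 0.273, 0.002], [0.273, -0.962, 0.005], [0.003, -0.004, -1.0]] [[-0.0, -0.964, -0.266, 0.073], [1.0, 0.0, -0.001, 0.0], [0.001, -0.266, 0.964, -0.163], [0.0, 0.0, 0.0, 1.0]]
```

View pics/w1.png

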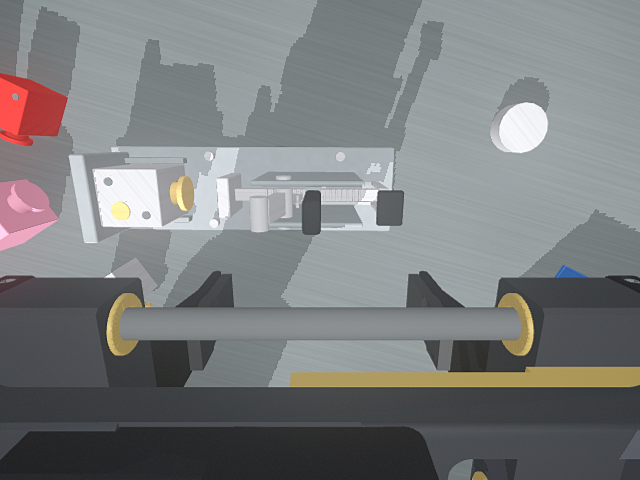

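The wrist view shows the clamp lying straight across the image. The tab plate is at (390,208), the grip top near (311,228), the trigger bar at (259,~215), and the block with its bronze flange at (181,193).

Run:
```python
from h import *
from bench import ctrl
s=ctrl.get_state();print(s['time'],s['position'])
d=load('w1');print(d['fx'])
p=d['pixels'].astype(int);m=(p.max(2)<75).astype(np.uint8);m[240:]=0
n,l,st,c=cv2.connectedComponentsWithStats(m)
for i in range(1,n):
    if st[i][4]>300 and 230<c[i][0]<430: print(st[i],c[i])
th=np.radians(105.2);ex=np.array([np.cos(th),np.sin(th)]);ey=np.array([-ex[1],ex[0]])
for nm,q,z,x in(('tab',(390,208),.125,-.092),('gripL',(302,218),.165,-.020),('gripR',(321,218),.165,-.034),('trigL',(250,215),.150,.021),('trigR',(268,215),.15,.007)):
    P=plane(d,*q,z)[:2];print(nm,P,'O',P-ex*x)
for a in((115,149),(393,149)):
    print(plane(d,*a,.01))
# predicted pixels
for O in ((.552,-.068),):
    for nm,x,y,z in(('tab',-.092,0,.125),('grip',-.027,0,.165),('trig',.014,0,.155),('g1',-.034,.013,.165),('g2',-.02,-.013,.165)):
        print(nm,proj(d,np.r_[np.array(O)+ex*x+ey*y,z]))
```

```text
1.8167 [ 0.54086895 -0.10857711  0.25213726]
351.7594345125508
tab [ 0.57658661 -0.15601846] O [ 0.5524652  -0.06723694]
gripL [ 0.55704984 -0.0873282 ] O [ 0.55180606 -0.06802787]
gripR [ 0.56083168 -0.10061125] O [ 0.55191725 -0.06780069]
trigL [ 0.54505286 -0.04829602] O [ 0.55055883 -0.06856136]
trigR [ 0.54884679 -0.06162375] O [ 0.55068211 -0.06837886]
[0.54163005 0.13419323 0.01      ]
[ 0.62657925 -0.16527628  0.01      ]
tab [390.68566675 208.77469251]
grip [311.66317048 217.85230619]
trig [257.67516883 214.43907681]
g1 [321.07872885 235.25568296]
g2 [301.99309413 199.9784876 ]
```

```bash
python3 -m crank '[[[12,-11,10,0,-1],[12,-11,20,0,-1],[0,0,20,0,-1],[0,0,10,0,-1],[0,0,0,0,-1],[0,0,0,0,-1],[0,0,0,0,-1]]]'
cat > st.py <<'E'
from h import *
from bench import ctrl
from scipy.spatial.transform import Rotation as R
s=ctrl.get_state();M=R.from_rotvec(s['tool_rot']).as_matrix()
th=np.radians(105.2);ex=np.array([np.cos(th),np.sin(th)]);ey=np.array([-ex[1],ex[0]])
q=s['position'][:2]-np.array([.552,-.068]);f=np.array(s['ft_force'])
print('t',round(s['time'],2),'clamp x,y,z mm',(1e3*np.array([q@ex,q@ey,s['position'][2]])).round(1),'F x,y,z',f[:2]@ex,f[:2]@ey,f[2],'tool-y dir err',np.degrees(np.arctan2(M[:2,1]@ey,-M[:2,1]@ex)).round(2),'open mm',s['grip_width']*87,s['grip_force'])
E
python3 st.py
```

```text
time: 2.4
position: [0.5574, -0.0869, 0.1936]
tool_rot: [3.113, 0.413, 0.002]
ft_force: [0.1, 0.6, -0.2]
grip_width: 1.001
grip_force: 0.0
t 2.4 clamp x,y,z mm [-19.7  -0.2 193.6] F x,y,z 0.5122326060118157 -0.25190045357874147 -0.19322403390968518 tool-y dir err 0.07 open mm 87.09683689752951 0.0
```

```bash
python3 -m crank '[[[0,-2,10,0,-1],[0,0,15,0,-1],[0,0,15,0,-1],[0,0,15,0,-1],[0,0,0,0,-1],[0,0,0,0,-1]]]'; python3 st.py
python3 -m crank '[[[0,0,0,0,-0.95],[0,0,0,0,-0.9],[0,0,0,0,-0.85],[0,0,0,0,-0.8],[0,0,0,0,-0.75],[0,0,0,0,-0.7]]]' 16; python3 st.py
```

```text
time: 2.9
position: [0.5561, -0.0839, 0.1373]
tool_rot: [-3.114, -0.416, 0.001]
ft_force: [0.2, -0.2, 0.8]
grip_width: 1.002
grip_force: 0.0
t 2.9 clamp x,y,z mm [-16.4   0.2 137.3] F x,y,z -0.22378258224261127 -0.18265182568575308 0.8032137258638163 tool-y dir err -0.01 open mm 87.14151852492202 0.0
time: 3.4
position: [0.5567, -0.0838, 0.1378]
tool_rot: [3.114, 0.416, 0.001]
ft_force: [0.3, -1.0, 0.9]
grip_width: 0.869
grip_force: 0.0
t 3.4 clamp x,y,z mm [-16.4  -0.4 137.8] F x,y,z -1.078532677717222 0.030716170161438922 0.9475825894301079 tool-y dir err -0.03 open mm 75.56114033150072 0.006916441343491897
```

```bash
python3 -m crank '[[[0,1,0,0,-0.7],[0,1,0,0,-0.65],[0,1,0,0,-0.6],[0,0,0,0,-0.5],[0,0,0,0,-0.4],[0,0,0,0,-0.3]]]' 16; python3 st.py
python3 -m crank '[[[0,0,0,0,-0.2],[0,0,0,0,-0.1],[0,0,0,0,0],[0,0,0,0,0.08],[0,0,0,0,0.12],[0,0,0,0,0.12]]]' 16; python3 st.py
```

```text
time: 3.9
position: [0.5567, -0.0818, 0.1383]
tool_rot: [-3.107, -0.42, 0.002]
ft_force: [-5.7, 11.2, 9.1]
grip_width: 0.7
grip_force: 5.9
t 3.9 clamp x,y,z mm [-14.5  -0.9 138.3] F x,y,z 12.310958034151566 2.6040567252731988 9.068734180334253 tool-y dir err -0.2 open mm 60.859237230936515 5.8600714802742
time: 4.4
position: [0.557, -0.0805, 0.1388]
tool_rot: [-3.106, -0.422, 0.001]
ft_force: [-5.1, 10.2, 8.2]
grip_width: 0.455
grip_force: 7.2
t 4.4 clamp x,y,z mm [-13.4  -1.6 138.8] F x,y,z 11.223130666211503 2.268400675468906 8.20122338544484 tool-y dir err -0.27 open mm 39.58628310395956 7.1666209772229195
```

```bash
python3 -m crank '[[[0,2,0,0,0.1],[0,2,0,0,0.1],[0,0,0,0,0.1]]]' 16; python3 st.py;python3 -m crank '[[[0,2,0,0,0.1],[0,0,0,0,0.1],[0,0,0,0,0.1]]]' 16; python3 st.py
```

```text
time: 4.65
position: [0.5586, -0.0857, 0.1387]
tool_rot: [-3.108, -0.421, -0.001]
ft_force: [-4.0, 9.3, 6.8]
grip_width: 0.447
grip_force: 4.9
t 4.65 clamp x,y,z mm [-18.8  -1.7 138.7] F x,y,z 10.007861911582394 1.4654225930177556 6.759204665141378 tool-y dir err -0.22 open mm 38.8460430222413 4.86288383603096
time: 4.9
position: [0.5588, -0.0862, 0.1386]
tool_rot: [-3.106, -0.422, 0.0]
ft_force: [-3.7, 10.9, 7.8]
grip_width: 0.451
grip_force: 5.9
t 4.9 clamp x,y,z mm [-19.3  -1.8 138.6] F x,y,z 11.475086084892629 0.7676483022888282 7.80859179831428 tool-y dir err -0.27 open mm 39.20100328129498 5.929073542356491
```

```bash
python3 -m crank '[[[0,0,0,0,-0.3],[0,-2,0,0,-0.6],[0,-3,0,0,-0.9],[0,0,0,0,-1],[0,0,0,0,-1],[0,0,0,0,-1],[0,0,0,0,-1]]]' 8; python3 st.py
python3 -m crank '[[[0,0,0,0,-0.85],[0,0,0,0,-0.75],[0,1,0,0,-0.65],[0,1,0,0,-0.55],[0,1,0,0,-0.45],[0,1,0,0,-0.35],[0,1,0,0,-0.25]]]' 8; python3 st.py
python3 -m crank '[[[0,0,0,0,-0.15],[0,0,0,0,-0.05],[0,0,0,0,0.05],[0,0,0,0,0.1],[0,0,0,0,0.1],[0,0,0,0,0.1]]]' 8; python3 st.py
```

```text
time: 5.48
position: [0.5571, -0.0884, 0.137]
tool_rot: [3.114, 0.415, -0.002]
ft_force: [-0.6, 2.3, -1.8]
grip_width: 0.896
grip_force: 1.4
t 5.48 clamp x,y,z mm [-21.    0.4 137. ] F x,y,z 2.3525005591001498 -0.023052015051852334 -1.7898371998854916 tool-y dir err 0.0 open mm 77.9263035447375 1.419246532022953
time: 6.07
position: [0.5575, -0.0871, 0.1383]
tool_rot: [-3.107, -0.421, 0.005]
ft_force: [-5.2, 9.8, 8.1]
grip_width: 0.674
grip_force: 5.3
t 6.07 clamp x,y,z mm [-19.9  -0.3 138.3] F x,y,z 10.861580466977935 2.44431977354909 8.115688033016818 tool-y dir err -0.24 open mm 58.6702752007188 5.338521748781204
time: 6.57
position: [0.5578, -0.0868, 0.1386]
tool_rot: [-3.107, -0.421, 0.003]
ft_force: [-6.8, 12.8, 7.7]
grip_width: 0.46
grip_force: 6.9
t 6.57 clamp x,y,z mm [-19.7  -0.7 138.6] F x,y,z 14.096511518395106 3.197568329204853 7.6836115963271014 tool-y dir err -0.23 open mm 39.99076485840251 6.874718964099884
```

```bash
python3 -m crank '[[[0,0,0,0,-0.5],[0,-2,0,0,-1],[0,-3,0,0,-1],[0,0,0,0,-1],[0,0,0,0,-1],[0,0,0,0,-1],[0,0,0,0,-1],[0,0,0,0,-1]]]' 8; python3 st.py
cat > w.py <<'E'
import sys
from bench import ctrl,get_image
from h import *
from scipy.spatial.transform import Rotation as R
n=sys.argv[1]
for c in('wrist','scene'):
    s=ctrl.get_state();d=get_image(c)
    if c=='wrist':
        M=np.eye(4);M[:3,:3]=R.from_rotvec(s['tool_rot']).as_matrix();M[:3,3]=s['position'];d['T']=M@d['T_tool_cam']
    np.save(f'pics/{c}{n}.npy',d,allow_pickle=True)
    p=d['pixels'][:,:,::-1]
    if c=='scene': p=cv2.resize(p[190:320,260:370],None,fx=4.6,fy=4.6,interpolation=cv2.INTER_CUBIC)
    cv2.imwrite(f'pics/{c}{n}.png',p)
E
python3 w.py 2
```

```text
time: 7.23
position: [0.5573, -0.0887, 0.1372]
tool_rot: [3.113, 0.415, -0.001]
ft_force: [-0.5, 2.4, -1.1]
grip_width: 0.956
grip_force: 0.7
t 7.23 clamp x,y,z mm [-21.3   0.3 137.2] F x,y,z 2.4674993181972895 -0.11037330419794839 -1.1193527878757727 tool-y dir err 0.02 open mm 83.21511784017542 0.6950849667191505
```

View pics/wrist2.png

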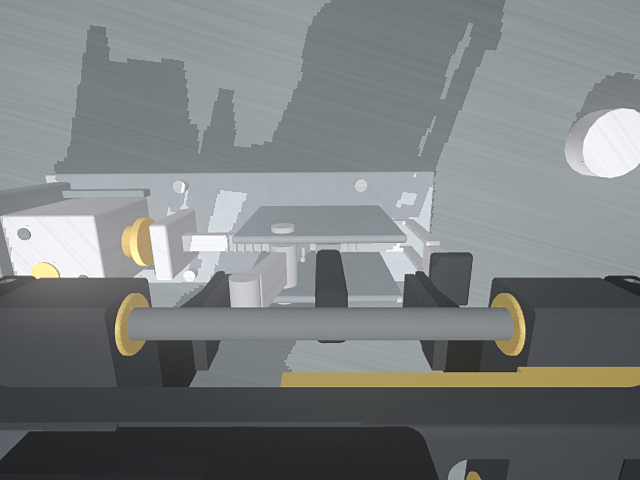

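The wrist view shows the jaw plate at about (155–195, 210–278) in front of the bronze flange at (140,243). The trigger is at (250,290), in line with the front finger. I'll compute the jaw's travel from its corners.

Run:
```python
from h import *
d=load('wrist2')
cv2.imwrite('pics/c3.png',cv2.resize(d['pixels'][190:300,90:310,::-1],None,fx=3.6,fy=3.6,interpolation=cv2.INTER_CUBIC))
th=np.radians(105.2);ex=np.array([np.cos(th),np.sin(th)]);ey=np.array([-ex[1],ex[0]]);O=np.array([.552,-.068])
for b in(.018,.024,.030):
    print(b,[proj(d,np.r_[O+ex*(x+b)+ey*y,.073]).round().tolist() for x,y in((.05,-.02),(.062,-.02),(.05,.02),(.062,.02))])
for v in (0,.003,.006): print('flange top/right',v,proj(d,np.r_[O+ex*(.102+v),.063]).round(), proj(d,np.r_[O+ex*(.102+v)+ey*-.018,.045]).round())
```

```text
0.018 [[184.0, 223.0], [166.0, 223.0], [190.0, 279.0], [173.0, 279.0]]
0.024 [[175.0, 223.0], [157.0, 223.0], [181.0, 279.0], [164.0, 279.0]]
0.03 [[166.0, 223.0], [148.0, 223.0], [173.0, 279.0], [155.0, 279.0]]
flange top/right 0 [144. 247.] [153. 217.]
flange top/right 0.003 [140. 247.] [149. 217.]
flange top/right 0.006 [136. 247.] [144. 217.]
```

View pics/c3.png

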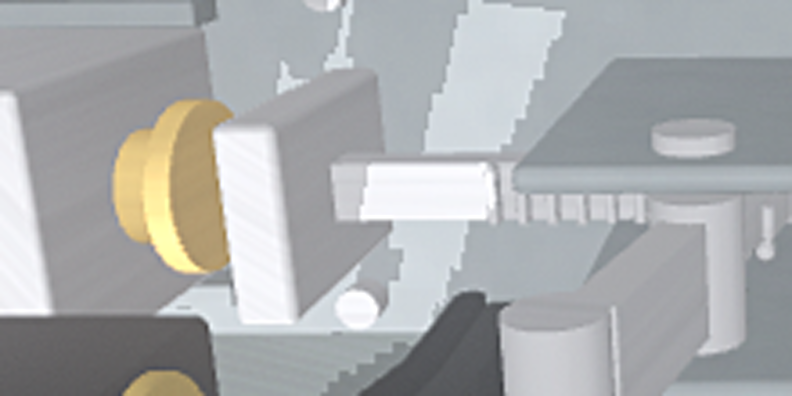

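Run:
```python
from h import *
th=np.radians(105.2);ex=np.array([np.cos(th),np.sin(th)]);ey=np.array([-ex[1],ex[0]]);O=np.array([.552,-.068])
d=load('w1');print([(b,proj(d,np.r_[O+ex*(.05+b)+ey*-.02,.073]).round(1),proj(d,np.r_[O+ex*(.062+b)+ey*-.02,.073]).round(1)) for b in(0,.006,.012)])
print(d['pixels'][184:190:5,210:250].sum(2).tolist(), )
d=load('wrist2');r=d['pixels'][240,140:200].sum(2) if 0 else d['pixels'][240,140:200].sum(1);print(r.tolist())
print([(b,proj(d,np.r_[O+ex*(.05+b)+ey*-.0085,.073]).round(1)) for b in(.024,.03)])
# trigger bar in wrist2
print([(a,proj(d,np.r_[O+ex*(.055*np.sin(.26-a)+x),.15]).round(1)) for a in(0,.1) for x in(-.007,.007)])
```

```text
[(0, array([234.5, 176.7]), array([222.1, 176.5])), (0.006, array([228.3, 176.6]), array([215.9, 176.4])), (0.012, array([222.1, 176.5]), array([209.6, 176.4]))]
[[652, 652, 648, 645, 652, 652, 604, 733, 744, 745, 746, 748, 744, 756, 756, 751, 741, 685, 565, 465, 463, 468, 466, 466, 470, 471, 469, 468, 468, 465, 461, 495, 534, 535, 532, 531, 533, 535, 532, 536], [654, 653, 653, 652, 652, 650, 640, 765, 759, 744, 744, 750, 751, 752, 749, 743, 755, 709, 624, 467, 458, 467, 465, 462, 495, 632, 637, 631, 632, 630, 631, 633, 629, 627, 630, 630, 628, 627, 627, 627]]
[443, 447, 444, 440, 443, 445, 448, 445, 444, 428, 399, 737, 751, 739, 741, 747, 747, 747, 747, 745, 743, 736, 737, 737, 749, 714, 673, 613, 515, 469, 471, 473, 471, 474, 474, 473, 477, 478, 479, 474, 472, 452, 585, 620, 615, 614, 612, 612, 615, 611, 610, 595, 739, 742, 732, 734, 734, 733, 736, 736]
[(0.024, array([177. , 239.7])), (0.03, array([168. , 239.7]))]
[(0, array([257.8, 302.2])), (0, array([227.8, 302.2])), (0.1, array([269.3, 302.2])), (0.1, array([239.3, 302.2]))]
```

```bash
python3 -m crank '[[[0,0,0,0,-0.85],[0,1,0,0,-0.75],[0,1,0,0,-0.65],[0,1,0,0,-0.55],[0,1,0,0,-0.45],[0,1,0,0,-0.38],[0,0,0,0,-0.32],[0,0,0,0,-0.26]]]' 8; python3 st.py
python3 -m crank '[[[0,0,0,0,-0.2],[0,0,0,0,-0.15],[0,0,0,0,-0.1],[0,0,0,0,-0.05]]]' 8; python3 st.py
python3 -m crank '[[[0,0,0,0,0],[0,0,0,0,0.04],[0,0,0,0,0.08],[0,0,0,0,0.12],[0,0,0,0,0.12],[0,0,0,0,0.12]]]' 8; python3 st.py
```

```text
time: 8.0
position: [0.5586, -0.0875, 0.1388]
tool_rot: [-3.108, -0.421, 0.001]
ft_force: [-5.8, 9.4, 8.5]
grip_width: 0.664
grip_force: 5.8
t 8.0 clamp x,y,z mm [-20.5  -1.3 138.8] F x,y,z 10.566961903410972 3.1266451383043656 8.502790471090623 tool-y dir err -0.23 open mm 57.78058646475199 5.824900567531586
time: 8.33
position: [0.5586, -0.0869, 0.139]
tool_rot: [-3.107, -0.422, 0.001]
ft_force: [-4.3, 8.2, 6.5]
grip_width: 0.548
grip_force: 4.0
t 8.33 clamp x,y,z mm [-19.9  -1.5 139. ] F x,y,z 9.043279712041056 2.028117712171254 6.460839047664899 tool-y dir err -0.25 open mm 47.651435890484684 3.9941583573818207
time: 8.83
position: [0.5585, -0.0859, 0.1389]
tool_rot: [-3.106, -0.422, 0.001]
ft_force: [-5.5, 12.4, 9.3]
grip_width: 0.445
grip_force: 6.8
t 8.83 clamp x,y,z mm [-19.   -1.6 138.9] F x,y,z 13.382595711756343 2.0981843938743445 9.261015756227248 tool-y dir err -0.27 open mm 38.726174456276 6.833973973989487
```

```bash
python3 -m crank '[[[0,0,0,0,-0.5],[0,-2,0,0,-1],[0,-3,0,0,-1],[0,0,0,0,-1],[0,0,0,0,-1],[0,0,0,0,-1],[0,0,0,0,-1],[0,0,0,0,-1],[0,0,0,0,-1]]]' 8; python3 st.py; python3 w.py 3
cat > jaw.py <<'E'
import sys
from h import *
d=load('wrist'+sys.argv[1]);th=np.radians(105.2);ex=np.array([np.cos(th),np.sin(th)]);ey=np.array([-ex[1],ex[0]]);O=np.array([.552,-.068])
# bright top face along the line z=.073, y=-.0085: sample by bar travel of the rear edge
for y in(-.0085,0,.0085):
    xs=np.arange(.05,.13,.001);v=[]
    for x in xs:
        u=proj(d,np.r_[O+ex*x+ey*y,.073]).round().astype(int);v.append(int(d['pixels'][u[1],u[0]].sum()) if u[0]>=0 else -1)
    k=[int(round(1e3*x)) for x,a in zip(xs,v) if a>700];print(y,'bright x mm',k)
E
python3 jaw.py 2; python3 jaw.py 3
python3 - <<'E'
from h import *
cv2.imwrite('pics/c4.png',cv2.resize(load('wrist3')['pixels'][190:300,60:280,::-1],None,fx=3.6,fy=3.6,interpolation=cv2.INTER_CUBIC))
E
```

```text
time: 9.58
position: [0.5571, -0.0887, 0.1372]
tool_rot: [3.113, 0.415, -0.002]
ft_force: [-0.5, 2.5, -0.9]
grip_width: 0.978
grip_force: 0.8
t 9.58 clamp x,y,z mm [-21.3   0.5 137.2] F x,y,z 2.5496191957510224 -0.18979285736736257 -0.8633081266591263 tool-y dir err 0.02 open mm 85.08465791776219 0.7722539640963078
-0.0085 bright x mm [50, 51, 52, 53, 54, 55, 56, 57, 58, 59, 60, 61, 62, 63, 64, 82, 83, 84, 85, 86, 87, 88, 89, 90, 91, 128, 129]
0 bright x mm [83, 84, 85, 86, 87, 88, 89, 90, 91, 129]
0.0085 bright x mm [82, 83, 84, 85, 86, 87, 88, 89, 90, 91, 129]
-0.0085 bright x mm [52, 53, 54, 55, 56, 57, 58, 59, 60, 61, 62, 63, 64, 65, 66, 67, 68, 69, 70, 71, 72, 73, 74, 75, 94, 95, 96, 97, 98, 99, 100, 101, 102, 103, 128, 129]
0 bright x mm [95, 96, 97, 98, 99, 100, 101, 102, 103, 129]
0.0085 bright x mm [94, 95, 96, 97, 98, 99, 100, 101, 102, 103, 104, 129]
```

View pics/c4.png

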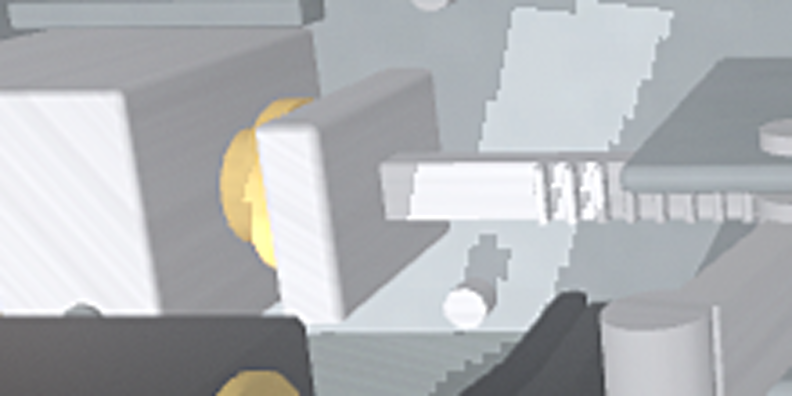

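The crop shows the jaw now on the bronze flange at about (148,243). It moved 12 mm on this squeeze, so the bar is at about 42 mm. Next is the pressing squeeze, done slowly.

```bash
python3 -m crank '[[[0,0,0,0,-0.9],[0,1,0,0,-0.85],[0,1,0,0,-0.8],[0,1,0,0,-0.75],[0,1,0,0,-0.7],[0,1,0,0,-0.65],[0,0,0,0,-0.6],[0,0,0,0,-0.55]]]' 8; python3 st.py
python3 -m crank '[[[0,0,0,0,-0.5],[0,0,0,0,-0.45],[0,0,0,0,-0.4],[0,0,0,0,-0.35]]]' 8; python3 st.py
python3 -m crank '[[[0,0,0,0,-0.3],[0,0,0,0,-0.26],[0,0,0,0,-0.22]]]' 8; python3 st.py
```

```text
time: 10.35
position: [0.5575, -0.0862, 0.1383]
tool_rot: [-3.105, -0.421, 0.004]
ft_force: [-7.5, 12.0, 9.0]
grip_width: 0.796
grip_force: 7.0
t 10.35 clamp x,y,z mm [-19.   -0.6 138.3] F x,y,z 13.563928446414915 4.092511153290845 8.96663344755249 tool-y dir err -0.25 open mm 69.247108370824 6.968450546264648
time: 10.68
position: [0.5571, -0.0845, 0.1383]
tool_rot: [-3.103, -0.423, 0.006]
ft_force: [-9.1, 13.8, 9.7]
grip_width: 0.748
grip_force: 8.0
t 10.68 clamp x,y,z mm [-17.3  -0.6 138.3] F x,y,z 15.72617578043296 5.113598180100884 9.665014164314472 tool-y dir err -0.34 open mm 65.06594514104637 8.002350926399231
time: 10.93
position: [0.5571, -0.0845, 0.1384]
tool_rot: [-3.104, -0.423, 0.006]
ft_force: [-9.1, 14.3, 9.9]
grip_width: 0.749
grip_force: 8.0
t 10.93 clamp x,y,z mm [-17.3  -0.6 138.4] F x,y,z 16.205544481871396 5.033054874142831 9.867281063402535 tool-y dir err -0.34 open mm 65.14593461948887 8.001507818698883
```

```bash
python3 -m crank '[[[0,0,0,0,-0.26],[0,0,0,0,-0.26]]]' 9; python3 st.py
python3 -m crank '[[[0,0,0,0,-0.26],[0,0,0,0,-0.26]]]' 9.5; python3 st.py
python3 -m crank '[[[0,0,0,0,-0.26],[0,0,0,0,-0.26]]]' 10; python3 st.py
```

```text
time: 11.1
position: [0.5569, -0.0836, 0.1386]
tool_rot: [-3.102, -0.424, 0.006]
ft_force: [-11.3, 15.0, 12.0]
grip_width: 0.7
grip_force: 9.0
t 11.1 clamp x,y,z mm [-16.3  -0.7 138.6] F x,y,z 17.482942759224922 6.957593529065962 11.966549048367552 tool-y dir err -0.37 open mm 60.92401847472411 9.005070626735687
time: 11.27
position: [0.5568, -0.0831, 0.1389]
tool_rot: [-3.102, -0.425, 0.007]
ft_force: [-11.4, 16.9, 14.4]
grip_width: 0.656
grip_force: 9.5
t 11.27 clamp x,y,z mm [-15.8  -0.7 138.9] F x,y,z 19.333697326967528 6.597410415979529 14.357595792320264 tool-y dir err -0.39 open mm 57.07493144938997 9.501372277736664
time: 11.43
position: [0.5575, -0.0841, 0.1389]
tool_rot: [-3.104, -0.424, 0.004]
ft_force: [-7.7, 12.1, 10.7]
grip_width: 0.639
grip_force: 7.2
t 11.43 clamp x,y,z mm [-16.9  -1.1 138.9] F x,y,z 13.713467391612012 4.258827402722909 10.730172130243371 tool-y dir err -0.37 open mm 55.58264653177827 7.160860151052475
```

```bash
python3 -m crank '[[[0,0,0,0,-0.22],[0,0,0,0,-0.18]]]' 9.5; python3 st.py
python3 -m crank '[[[0,0,0,0,-0.14],[0,0,0,0,-0.10]]]' 9.5; python3 st.py
python3 -m crank '[[[0,0,0,0,-0.06],[0,0,0,0,-0.04]]]' 9.5; python3 st.py
python3 -m crank '[[[0,0,0,0,-0.04],[0,0,0,0,-0.04]]]' 9.5; python3 st.py; python3 w.py 4; python3 jaw.py 4
```

```text
time: 11.6
position: [0.5581, -0.0853, 0.139]
tool_rot: [-3.105, -0.423, 0.002]
ft_force: [-6.5, 13.0, 12.4]
grip_width: 0.605
grip_force: 7.1
t 11.6 clamp x,y,z mm [-18.3  -1.4 139. ] F x,y,z 14.26818963893231 2.8476958356189024 12.397901945613398 tool-y dir err -0.32 open mm 52.648750593937706 7.1245600283145905
time: 11.77
position: [0.5579, -0.0846, 0.1391]
tool_rot: [-3.104, -0.423, 0.003]
ft_force: [-8.1, 13.7, 12.6]
grip_width: 0.572
grip_force: 8.2
t 11.77 clamp x,y,z mm [-17.5  -1.4 139.1] F x,y,z 15.317955342902017 4.2395290623073 12.568641749084104 tool-y dir err -0.32 open mm 49.741228068072054 8.154948949813843
time: 11.93
position: [0.5578, -0.0841, 0.1391]
tool_rot: [-3.103, -0.424, 0.003]
ft_force: [-7.9, 14.9, 12.7]
grip_width: 0.533
grip_force: 8.4
t 11.93 clamp x,y,z mm [-17.1  -1.4 139.1] F x,y,z 16.45916144309972 3.7263594346612217 12.677824229609302 tool-y dir err -0.34 open mm 46.3934364154274 8.437138795852661
time: 12.1
position: [0.5578, -0.0842, 0.1392]
tool_rot: [-3.104, -0.424, 0.003]
ft_force: [-8.6, 15.0, 12.9]
grip_width: 0.522
grip_force: 8.3
t 12.1 clamp x,y,z mm [-17.1  -1.4 139.2] F x,y,z 16.688917931896274 4.384912380139247 12.8592603265408 tool-y dir err -0.35 open mm 45.429797781111084 8.306066393852234
-0.0085 bright x mm [50, 51, 55, 56, 57, 61, 62, 63, 64, 65, 66, 67, 68, 69, 70, 71, 72, 73, 74, 75, 76, 77, 78, 79, 80, 81, 82, 83, 103, 104, 105, 106, 107, 108, 109, 110, 111, 112, 129]
0 bright x mm [50, 55, 61, 103, 104, 105, 106, 107, 108, 109, 110, 111, 112, 129]
0.0085 bright x mm [103, 104, 105, 106, 107, 108, 109, 110, 111, 112, 129]
```

```bash
python3 -m crank '[[[0,0,0,0,-0.01],[0,0,0,0,0.02],[0,0,0,0,0.02],[0,0,0,0,0.02]]]' 9.5; python3 st.py; python3 w.py 5; python3 jaw.py 5
python3 - <<'E'
from h import *
a=load('wrist4');b=load('wrist5')
im=[cv2.resize(x['pixels'][200:290,30:250,::-1],None,fx=3.3,fy=3.3,interpolation=cv2.INTER_CUBIC) for x in(a,b)];cv2.imwrite('pics/c5.png',np.vstack(im))
E
```

```text
time: 12.53
position: [0.5578, -0.0838, 0.1393]
tool_rot: [-3.103, -0.424, 0.003]
ft_force: [-8.9, 15.4, 13.4]
grip_width: 0.496
grip_force: 8.7
t 12.53 clamp x,y,z mm [-16.7  -1.4 139.3] F x,y,z 17.164239075036498 4.573117828913426 13.432514906449065 tool-y dir err -0.36 open mm 43.124322283369224 8.738643229007721
-0.0085 bright x mm [50, 51, 56, 57, 61, 63, 64, 65, 66, 67, 68, 69, 70, 71, 72, 73, 74, 75, 76, 77, 78, 79, 80, 81, 82, 83, 104, 105, 106, 107, 108, 109, 110, 111, 112, 113, 129]
0 bright x mm [50, 56, 61, 104, 105, 106, 107, 108, 109, 110, 111, 112, 129]
0.0085 bright x mm [104, 105, 106, 107, 108, 109, 110, 111, 112, 129]
```

View pics/c5.png

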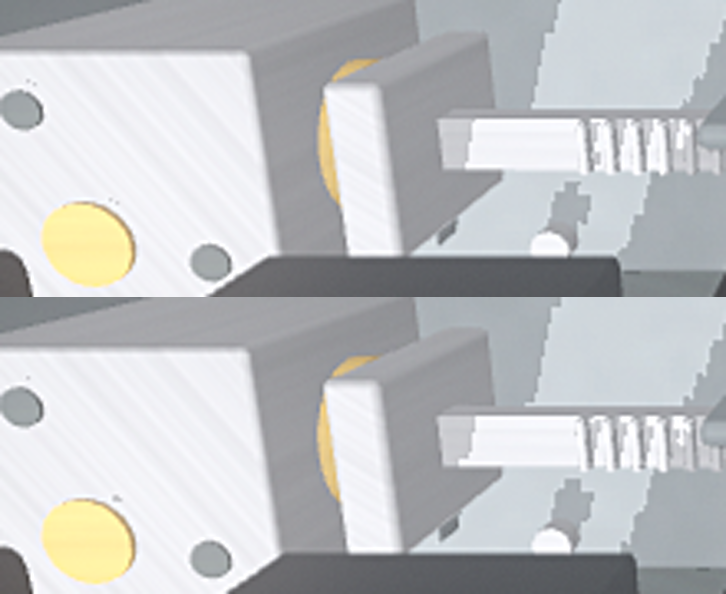

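```bash
cat > bush.py <<'E'
import sys
from h import *
d=load('wrist'+sys.argv[1]);th=np.radians(105.2);ex=np.array([np.cos(th),np.sin(th)]);ey=np.array([-ex[1],ex[0]]);O=np.array([.552,-.068])
a=np.linspace(0,2*np.pi,90)
for v in(.004,.010,.012,.013,.014):
    q=np.array([proj(d,np.r_[O+ex*(.107+v)+ey*.018*np.cos(t),.045+.018*np.sin(t)]) for t in a]);print(v,'rear rim leftmost',q[q[:,0].argmin()].round(1),'top',q[q[:,1].argmin()].round(1))
h=cv2.cvtColor(d['pixels'],cv2.COLOR_RGB2HSV);m=cv2.inRange(h,(12,70,60),(35,255,255));m[:, :105]=0;m[:,200:]=0;m[:205]=0;m[275:]=0
ys,xs=np.nonzero(m);print('bronze leftmost',xs.min(),ys[xs.argmin()],'top',ys.min(),xs[ys.argmin()])
for nm,x,y,z in(('blockcorner near jaw top, far',.121,-.028,.082),('near',.121,.028,.082)): print(nm,proj(d,np.r_[O+ex*x+ey*y,z]).round(1))
E
for i in 2 3 4 5; do python3 bush.py $i; done
```

```text
0.004 rear rim leftmost [130.8 240.8] top [142.5 216.5]
0.01 rear rim leftmost [122.3 240.8] top [134.5 216.5]
0.012 rear rim leftmost [119.5 240.8] top [131.9 216.5]
0.013 rear rim leftmost [118.  240.8] top [130.5 216.5]
0.014 rear rim leftmost [116.6 240.8] top [129.2 216.5]
bronze leftmost 122 234 top 218 139
blockcorner near jaw top, far [ 93.6 213.9]
near [107.9 295.5]
0.004 rear rim leftmost [130.8 240.5] top [142.5 216.3]
0.01 rear rim leftmost [122.3 240.5] top [134.5 216.3]
0.012 rear rim leftmost [119.4 240.5] top [131.8 216.3]
0.013 rear rim leftmost [118.  240.5] top [130.5 216.3]
0.014 rear rim leftmost [116.6 240.5] top [129.2 216.3]
bronze leftmost 121 239 top 217 140
blockcorner near jaw top, far [ 93.6 213.6]
near [107.9 295.2]
0.004 rear rim leftmost [140.4 240.7] top [151.8 216.8]
0.01 rear rim leftmost [132.1 240.6] top [143.9 216.7]
0.012 rear rim leftmost [129.3 240.6] top [141.3 216.7]
0.013 rear rim leftmost [127.9 240.6] top [140.  216.7]
0.014 rear rim leftmost [126.5 240.6] top [138.6 216.7]
bronze leftmost 127 232 top 218 137
blockcorner near jaw top, far [104.8 214.1]
near [117.7 294.5]
0.004 rear rim leftmost [141.2 240.7] top [152.5 216.7]
0.01 rear rim leftmost [132.8 240.6] top [144.6 216.7]
0.012 rear rim leftmost [130.  240.6] top [142.  216.6]
0.013 rear rim leftmost [128.6 240.5] top [140.6 216.6]
0.014 rear rim leftmost [127.2 240.5] top [139.3 216.6]
bronze leftmost 126 239 top 218 136
blockcorner near jaw top, far [105.6 214. ]
near [118.4 294.4]
```

```bash
python3 -m crank '[[[0,0,0,0,0.05],[0,0,0,0,0.07],[0,0,0,0,0.08],[0,0,0,0,0.08],[0,0,0,0,0.08]]]' 10; python3 st.py; python3 w.py 6; python3 jaw.py 6;python3 bush.py 6
```

```text
time: 13.05
position: [0.5575, -0.0827, 0.1393]
tool_rot: [-3.102, -0.425, 0.004]
ft_force: [-9.7, 17.5, 15.0]
grip_width: 0.465
grip_force: 9.6
t 13.05 clamp x,y,z mm [-15.7  -1.5 139.3] F x,y,z 19.449512962460194 4.728428782998094 14.965601233285314 tool-y dir err -0.4 open mm 40.425408662462985 9.638245403766632
-0.0085 bright x mm [51, 52, 56, 57, 62, 63, 64, 65, 66, 67, 68, 69, 70, 71, 72, 73, 74, 75, 76, 77, 78, 79, 80, 81, 82, 83, 104, 105, 106, 107, 108, 109, 110, 111, 112, 129]
0 bright x mm [50, 55, 56, 104, 105, 106, 107, 108, 109, 110, 111, 112, 129]
0.0085 bright x mm [104, 105, 106, 107, 108, 109, 110, 111, 112, 113, 129]
0.004 rear rim leftmost [142.8 240.5] top [154.1 216.6]
0.01 rear rim leftmost [134.5 240.4] top [146.2 216.5]
0.012 rear rim leftmost [131.7 240.4] top [143.6 216.5]
0.013 rear rim leftmost [130.3 240.4] top [142.3 216.5]
0.014 rear rim leftmost [128.9 240.3] top [141.  216.4]
bronze leftmost 128 235 top 218 138
blockcorner near jaw top, far [107.5 213.8]
near [120.2 294.2]
```

Jaw and bush no longer move as the force rises, and the flange rim matches the flush position, so the bush is home. Next I release the trigger, rise, and go over to the tab.

```bash
python3 -m crank '[[[0,0,0,0,-0.3],[0,-2,0,0,-0.7],[0,-2,0,0,-1],[0,-1,0,0,-1],[0,0,0,0,-1],[0,0,0,0,-1],[0,0,0,0,-1],[0,0,0,0,-1],[0,0,0,0,-1]]]' 10; python3 st.py
python3 -m crank '[[[0,0,-15,0,-1],[0,0,-25,0,-1],[0,0,-25,0,-1],[0,20,0,0,-1],[0,25,0,0,0],[0,25,0,0,1],[0,0,0,0,1],[0,0,0,0,1],[0,0,0,0,1],[0,0,0,0,1]]]'; python3 st.py; python3 w.py 7; python3 bush.py 7
```

```text
time: 13.9
position: [0.5573, -0.0886, 0.1373]
tool_rot: [3.113, 0.415, -0.001]
ft_force: [-0.4, 0.7, -0.5]
grip_width: 0.986
grip_force: 0.1
t 13.9 clamp x,y,z mm [-21.2   0.3 137.3] F x,y,z 0.8094384961998837 0.2344659423737125 -0.4821522439670589 tool-y dir err 0.02 open mm 85.7742570469412 0.0578846235293895
time: 14.73
position: [0.5759, -0.1542, 0.2026]
tool_rot: [-3.114, -0.418, 0.0]
ft_force: [-0.2, -0.0, -0.2]
grip_width: 0.628
grip_force: 0.0
t 14.73 clamp x,y,z mm [-89.5  -0.4 202.6] F x,y,z 0.0520777534532128 0.22552437183536114 -0.1997437846957576 tool-y dir err -0.1 open mm 54.67482460683108 0.0
0.004 rear rim leftmost [ 92.2 220.8] top [103.6 202.2]
0.01 rear rim leftmost [ 85.4 220.8] top [ 97.2 202.2]
0.012 rear rim leftmost [ 83.2 220.8] top [ 95.  202.2]
0.013 rear rim leftmost [ 82.  220.8] top [ 93.9 202.2]
0.014 rear rim leftmost [ 80.9 220.8] top [ 92.9 202.2]Traceback (most recent call last):
  File "bush.py", line 8, in <module>
    ys,xs=np.nonzero(m);print('bronze leftmost',xs.min(),ys[xs.argmin()],'top',ys.min(),xs[ys.argmin()])
                                                ~~~~~~^^
    return umr_minimum(a, axis, None, out, keepdims, initial, where)
ValueError: zero-size array to reduction operation minimum which has no identity
```

```bash
python3 -m crank '[[[0,3,0,0,1],[0,0,0,0,1],[0,0,0,0,1],[0,0,10,0,1],[0,0,25,0,1],[0,0,25,0,1],[0,0,7,0,1],[0,0,0,0,1],[0,0,0,0,1]]]'; python3 st.py
```

```text
time: 15.58
position: [0.5768, -0.1579, 0.1356]
tool_rot: [-3.113, -0.417, 0.001]
ft_force: [1.0, 0.4, -0.0]
grip_width: 0.005
grip_force: 0.0
t 15.58 clamp x,y,z mm [-93.3  -0.3 135.6] F x,y,z 0.08026505127315763 -1.1004534922089275 -0.030424861372720602 tool-y dir err -0.04 open mm 0.44890874264748815 0.0
```

```bash
python3 -m crank '[[[0,0,5,0,1],[0,0,4,0,1],[0,0,3,0,1],[0,0,3,0,1],[0,0,0,0,1],[0,0,0,0,1]]]'; python3 st.py
python3 -m crank '[[[0,0,2,0,1],[0,0,1,0,1],[0,0,0,0,1],[0,0,0,0,1]]]'; python3 st.py
```

```text
time: 16.08
position: [0.5774, -0.1582, 0.1212]
tool_rot: [3.113, 0.416, 0.002]
ft_force: [0.5, 0.2, 3.5]
grip_width: 0.001
grip_force: 1.5
t 16.08 clamp x,y,z mm [-93.7  -0.9 121.2] F x,y,z 0.0829601315339638 -0.5921933930792145 3.5117917394827813 tool-y dir err -0.03 open mm 0.07628706611506549 1.4870370827702573
time: 16.42
position: [0.5774, -0.1582, 0.1179]
tool_rot: [3.113, 0.416, 0.002]
ft_force: [1.4, 0.2, 4.3]
grip_width: 0.008
grip_force: 1.9
t 16.42 clamp x,y,z mm [-93.7  -0.8 117.9] F x,y,z -0.21118655656342683 -1.3501712058011122 4.321041913940302 tool-y dir err -0.03 open mm 0.6845730047880172 1.8942024250281975
```

Tab is down about 7 mm. I'll hold it and check that the jaw is sliding back.

```bash
python3 -m crank '[[[0,0,0,0,1],[0,0,0,0,1],[0,0,0,0,1],[0,0,0,0,1],[0,0,0,0,1],[0,0,0,0,1],[0,0,0,0,1],[0,0,0,0,1],[0,0,0,0,1],[0,0,0,0,1]]]'; python3 st.py;  python3 w.py 8; cp pics/wrist8.npy pics/a.npy; python3 jaw.py 8
python3 -m crank '[[[0,0,0,0,1],[0,0,0,0,1],[0,0,0,0,1],[0,0,0,0,1],[0,0,0,0,1],[0,0,0,0,1],[0,0,0,0,1],[0,0,0,0,1],[0,0,0,0,1],[0,0,0,0,1]]]';python3 w.py 9;python3 jaw.py 9
python3 - <<'E'
from h import *
a=load('wrist9')['pixels'][180:320,0:320,::-1];b=cv2.imread('pics/scene9.png')[:300]
im=cv2.resize(a,None,fx=2.5,fy=2.0,interpolation=cv2.INTER_CUBIC);b=cv2.copyMakeBorder(b,0,0,0,800-b.shape[1],cv2.BORDER_CONSTANT);cv2.imwrite('pics/c6.png',np.vstack([im,b]))
E
```

```text
time: 17.25
position: [0.5768, -0.1581, 0.1176]
tool_rot: [3.114, 0.416, 0.0]
ft_force: [3.2, 0.3, 3.8]
grip_width: 0.006
grip_force: 1.9
t 17.25 clamp x,y,z mm [-93.4  -0.3 117.6] F x,y,z -0.5091572623208236 -3.1744903501866326 3.7595446997665602 tool-y dir err -0.03 open mm 0.5021181372105429 1.946158008504426
-0.0085 bright x mm [53, 54, 55, 56, 57, 58, 59, 60, 61]
0 bright x mm [53, 54, 55, 56, 57, 58, 59, 60, 61, 62]
0.0085 bright x mm [52, 53, 54, 55, 56, 57, 58, 59, 60, 61, 62]
time: 18.18
position: [0.5768, -0.1581, 0.1176]
tool_rot: [3.114, 0.416, 0.0]
ft_force: [3.3, -0.4, 3.4]
grip_width: 0.007
grip_force: 1.9
-0.0085 bright x mm [53, 54, 55, 56, 57, 58, 59, 60, 61]
0 bright x mm [53, 54, 55, 56, 57, 58, 59, 60, 61, 62]
0.0085 bright x mm [52, 53, 54, 55, 56, 57, 58, 59, 60, 61, 62]
```

View pics/c6.png

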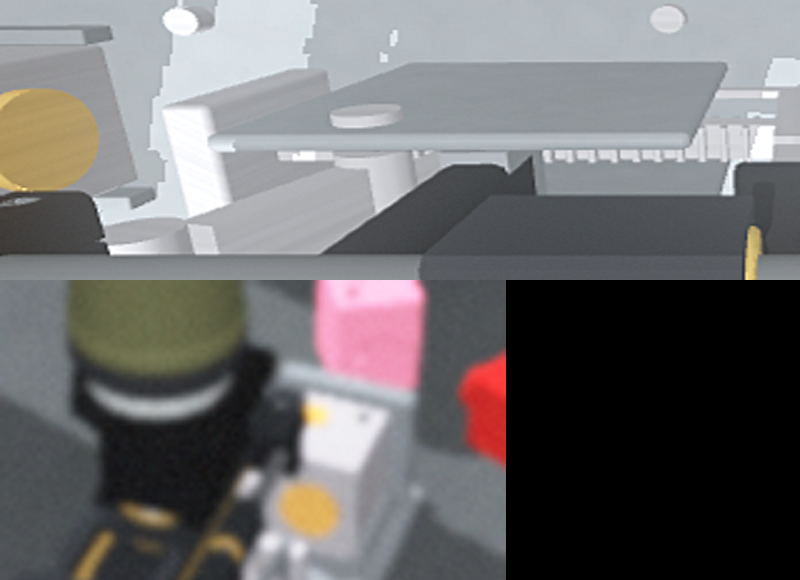

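The jaw is fully back, with its plate at x 52–62 mm, and the flange sits flush on the block at crop (40,140). Now I let go of the tab and rise.

```bash
python3 -m crank '[[[0,0,-5,0,1],[0,0,-15,0,1],[0,0,-25,0,1],[0,0,-25,0,1],[0,0,-25,0,1],[0,0,0,0,1],[0,0,0,0,1],[0,0,0,0,1],[0,0,0,0,1]]]'; python3 st.py; python3 w.py 10; python3 jaw.py 10
python3 - <<'E'
from h import *
a=load('wrist10')['pixels'][130:280,0:400,::-1];cv2.imwrite('pics/c7.png',cv2.resize(a,None,fx=2,fy=2,interpolation=cv2.INTER_CUBIC))
E
```

```text
time: 19.03
position: [0.5751, -0.1579, 0.2105]
tool_rot: [-3.112, -0.416, 0.006]
ft_force: [-0.5, 0.1, 0.3]
grip_width: 0.006
grip_force: 0.0
t 19.03 clamp x,y,z mm [-92.8   1.3 210.5] F x,y,z 0.2727606859582018 0.4889523161579964 0.2904592935659128 tool-y dir err -0.03 open mm 0.5652579887290915 0.0
-0.0085 bright x mm [53, 54, 55, 56, 57, 58, 59, 60, 61, 62, 129]
0 bright x mm [52, 53, 54, 55, 56, 57, 58, 59, 60, 61]
0.0085 bright x mm [62]
```

View pics/c7.png

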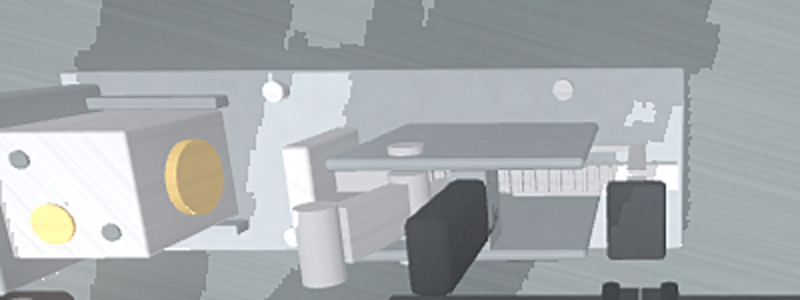

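The crop shows the flange flush at (195,177), the jaw back at (305,165), the trigger at rest and the tab up at (637,220). I'm handing in the job.

```bash
python3 -c "
from bench import job;print(job.close_job())"
```

```text
the job is handed in; nothing more can be done
None
```

The bush is pressed home, the jaw has slid all the way back, the trigger and tab are up at rest, and the job was handed in at about 19 s; no verdict was returned.

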